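# Tuck a stock box shut

### The arm

A 7-joint arm with a two-finger parallel gripper is mounted at the origin on the work surface. World frame = base frame: x ahead of the robot, y to its left, z up, the work surface at z = 0. Lengths are in m, angles in rad, forces in N, time in s.
With the tool pointing down it reaches from about 0.35 to 0.9 m from the base axis. Payload 8.1 kg.
Tool frame: the origin (TCP) lies midway between the tips of the shut fingers; the grasp point (between the pads) lies 19 mm behind it; z points along the fingers, x is the direction in which the jaws open and shut, and the axes are right-handed (so a half turn about z gives the same grasp; the last joint's range is limited). The gripper opens to 92 mm and grips with 3 to 60 N. Pads are 19 mm wide; open, the fingers measure 130 mm over their backs; the gripper's body (75 mm by 190 mm) begins 47 mm behind the grasp point.
Start: joints at [1.18, 0.434, 0.025, 1.573, -0.012, 1.134, -0.075], TCP at [0.177, -0.599, 0.227] pointing down, gripper open.
Joint ranges: [-2.62, 2.62], [-0.44, 2.09], [-1.27, 1.32], [0.08, 2.57], [-1.32, 4.46], [0.12, 2], [-2.74, 2.74]. Speed limits (rad/s): [2.22, 2.22, 3.01, 3.01, 3.14, 3.14, 3.14].

### API

Orientations are given as a unit quaternion [x, y, z, w].
In Python, from cell import bot gives the robot as it stands.
- The arm moves only by the tool play_rows, never from a script. Its argument "steps" is a list of rows, each a list of 2 entries, a list of its own where there are three numbers: the shift along the tool's x, y, z in mm, then the turn about the tool's z in degrees. In form: [[[dx, dy, dz], roll], ...]. A call has 1 to 20 rows; each row is the pose to reach, as a shift and turn from the pose commanded when the call began, along the tool's axes at that moment; what a row does not reach only later rows make up. A row lasts 1/12 s, in which the tool goes at most 41.7 mm and 7.16 degrees, less where a joint would pass 70% of its speed; a pose out of reach is approached as far as the arm can. A call with a gripper value outside its range is refused whole. "hand" is the finger opening in mm, from 0 to 91.8, set as the call begins (left out, the last holds). The fingers move at their own pace and stop on an object; "squeeze" is the grip in N (left out, the last holds). Time passes only in rows, so rows that repeat a pose let the fingers close. It gives the time, the measured TCP pose, the force and the opening at its end, in the units of the state.
- bot.observe(): the state, without advancing time (a new reading comes with each control period).
- bot.get_image(name): name is "scene" or "top"; returns the picture (420x560x3 uint8, red, green, blue); there is no depth.
- bot.camera_model(name): a dict with "vertical_fov" (degrees; the focal length in pixels is half the picture's height over the tangent of half this angle, whatever the lens; pixels are square), "cx", "cy" (the principal point, pixels), "dist_coeffs" ([k1, k2, p1, p2, k3] as OpenCV has them; the pictures are not rectified), "rvec" (rotation vector, rad) and "tvec" (3), from world to camera coordinates, as OpenCV has them. Camera axes: x right, y down, z forward; pixel columns grow to the right and rows downward; lengths in m; the calibration is good to about 2 mm. A picture is of the moment at which its call begins. camera_model takes no time and is no camera call.
- bot.finish_job(): hands the job in, once; it reports no verdict.
The state is a dict: "t": time; "q": joint angles; "qvel": joint speeds; "tau": joint torques, N m; "tool_pos": TCP position; "tool_rot": TCP orientation; "contact_force": force on the tool from outside, world axes, zero at the start; "wrist_torque": the same for the moment, N m; "grip_width": opening from 0.0 (shut) to 1.0 (fully open).
Only numpy, scipy, OpenCV 4.12 (cv2) and the standard library are available. Lean on these libraries where they do the work, as an engineer would, in place of code of your own. Each camera call takes 0.05 s, during which the arm holds its last target. There are 200 camera calls.

### The job

The stock box of lamps on the packing bench stands open. With the fingertips, push its hinged flap over and press it down flat, then push the flap along (its wooden ridge gives the finger something to push on) until its free edge is tucked fully home beneath the steel lip, so that it stays shut when you let go. Do not lift the box or push it out of its place, and leave the small carton on top of it and the other things on the bench where they are.

Things in the scene. Friction and masses are not known exactly. Their poses are not given: they have to be found in the camera images.
- stock_box: Loose, heavy (about 3 kg) open brown cardboard box, 230 (its x) x 200 (its y) x 94 mm high, upright on the bench. Origin: centre of its underside; z up; its +x points from the hinge side to the lip side (the way the flap folds over and tucks). Its rim, on which the flap lies when shut, is 78 mm up. Beyond its x = +35 mm a fixed deck covers it, top 94 mm up; the deck's near edge carries the steel lip. The flap is hinged near the other end.
- flap (a joint): Angle of the hinged flap, rad: 0 = folded down flat, 1.57 = standing upright, more = leaning back away from the lip (to 2.2). The flap is a brown board 160 mm wide and 5 mm thick whose free edge is 120 mm from the hinge pin. The hinge is springy with some friction: it stands open by itself near 1.85 give or take 0.4, and a flap folded down but not tucked rises again when let go. Folding it takes about 0.1 N m.
- tuck_slide (a joint): How far the hinge pin, with the flap, has been pushed along its slots towards the lip, m: 0 = drawn back, 0.026 = fully home. It has 3 N of friction and stays where it is left. With the flap flat, the flap's edge reaches the lip's tip at about 0.002 and the full-height lip at 0.010; it can pass beneath only with the flap pressed flat, and fully home it lies 16 mm beneath it.
- hinge_home (a point): Hinge pin axis at mid-width when drawn back (tuck_slide = 0); fixed on the box at its x = -100 mm, 81 mm up. Its x, y, z axes are the box's. The pin lies along y.
- flap_edge (a point): Middle of the flap's free edge, half-way through its 5 mm thickness, 120 mm from the hinge pin. Moves with the flap. Its x axis points from the hinge to the free edge, z out of the outer face (up when shut).
- flap_ridge (a point): Middle of the top of the wooden ridge on the flap's outer face (the upper face when shut, the face away from the lip when open): 110 mm long across the flap, 8 mm thick, 10 mm high, centred 80 mm from the hinge pin. Behind it, towards the hinge, the flap is bare for 75 mm, room for a fingertip.
- lip_edge (a point): Middle of the underside of the steel lip where its full height begins, at the box's x = +30 mm, 90 mm up, 200 mm long across the box, 6.5 mm above the top of the flat flap. From there a short lead-in is turned up towards the flap over 8 mm, the underside of its tip about 96 mm up.
- deck_carton: Bystander, to be left alone: small white carton, 40 x 60 x 36 mm, on the box's deck. Origin: centre of its underside.
- lamp_carton_a: Bystander, to be left alone: white lamp carton, 58 x 58 x 85 mm, on the bench to the box's left (its +y side). Origin: centre of its underside.
- lamp_carton_b: Bystander, to be left alone: brown lamp carton, 80 x 50 x 50 mm, lying on the bench to the box's right (its -y side). Origin: centre of its underside.
- tape_roll: Bystander, to be left alone: roll of brown tape, 96 mm across, 48 mm high. Origin: centre of its underside.
- lamp_carton_c: Bystander, to be left alone: white lamp carton, 64 x 64 x 110 mm. Origin: centre of its underside.
- pen_cup: Bystander, to be left alone: grey cup, 80 mm across, 95 mm high. Origin: centre of its underside.
- screwdriver: Bystander, to be left alone: screwdriver lying on the bench. Origin: centre of its underside.

How it is judged:
By the outcome, as a careful person would: the job done as asked, in the order asked, and still so for the second after the job is handed in, with the robot touching nothing.
It also fails if it takes over 42 s, if anything falls off the work surface, if the arm or the gripper's body presses on something with over 40 N, if the wrist force passes 120 N, or if a joint passes its speed limit or range.

## Working session

There is one attempt and no reset: what is moved stays moved. The work goes in short steps, Python scripts to look and compute and a tool call to move; the robot and the scene stay as the last step left them, time stands still between calls to the robot, and variables do not carry over. Pictures are saved under pics/ and viewed, about 8 in all and at most 12, crops included, and the job is handed in when it is done.

Besides the shell and the picture viewer there is one more tool, called after "Request:" in YAML: its name, and indented under it one key for each argument. play_rows: Moves the arm, as the interface text tells. Its arguments: {"type":"object","properties":{"steps":{"type":"array","items":{"type":"array"}},"hand":{"type":"number"},"squeeze":{"type":"number"}},"required":["steps"]}

```bash
mkdir -p pics
python3 - <<'E'
from cell import bot
import cv2
for n in ("scene","top"):
    im=bot.get_image(n); cv2.imwrite(f"pics/{n}0.png",cv2.resize(im[:,:,::-1],(800,600),interpolation=cv2.INTER_CUBIC))
    print(bot.camera_model(n))
print(bot.observe())
E
```

```text
{'vertical_fov': 44.060608252473465, 'cx': 276.9971674036609, 'cy': 201.01055995912722, 'dist_coeffs': array([0.04967574, 0.        , 0.        , 0.        , 0.        ]), 'rvec': array([ 2.2075905 ,  1.17069728, -0.43407777]), 'tvec': array([-0.29376873, -0.31131941,  1.86591288])}
{'vertical_fov': 46.195277184421585, 'cx': 273.7768906534102, 'cy': 208.03687352785212, 'dist_coeffs': array([-0.01736564,  0.        ,  0.        ,  0.        ,  0.        ]), 'rvec': array([ 2.15191789, -2.15470447,  0.15905576]), 'tvec': array([-0.01759422,  0.56403562,  1.48268202])}
{'t': 0.1, 'q': array([ 1.18044568,  0.43516177,  0.02500478,  1.57402553, -0.01159709,
        1.13396628, -0.07514344]), 'qvel': array([-0.00155471, -0.00097146, -0.00090272, -0.00183235,  0.0022647 ,
       -0.00093739,  0.00134029]), 'tau': array([ 3.50725764e-03, -6.69130397e+01,  9.88287963e-01, -3.15148079e+01,
       -6.04436570e-02,  3.73067544e-02,  1.09717762e-04]), 'tool_pos': array([ 0.17717321, -0.59888448,  0.22601103]), 'tool_rot': array([ 8.01143271e-01, -5.98472186e-01, -6.07606369e-04, -3.63344480e-04]), 'contact_force': array([-0.35773116, -0.0864151 ,  0.12366348]), 'wrist_torque': array([-0.00494366,  0.00407087, -0.06565227]), 'grip_width': 0.9987970911632879}
```

View pics/scene0.png

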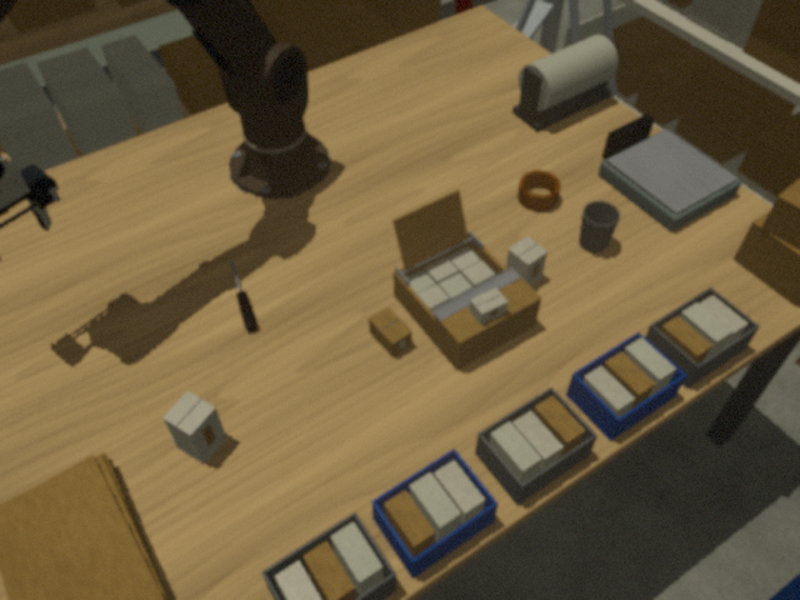

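View pics/top0.png

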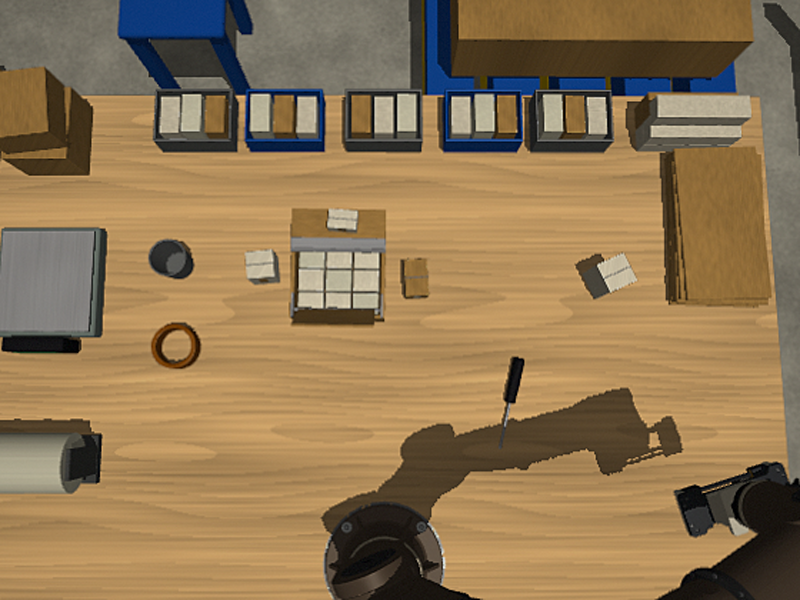

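The scene picture shows the open box near (465,280), with its flap standing up at (432,230). In the top picture the box spans columns 290–385 and rows 208–322, and the carton on the deck is at (342,219). I'll enlarge both to read corners.

Run:
```python
from cell import bot
import cv2,numpy as np
a=bot.get_image("top")[138:238,190:290,::-1]; b=bot.get_image("scene")[128:258,265:395,::-1]
o=np.hstack([cv2.resize(a,(400,400),interpolation=cv2.INTER_CUBIC),cv2.resize(b,(400,400),interpolation=cv2.INTER_CUBIC)])
cv2.imwrite("pics/c1.png",o)
```

```text
(no output)
```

View pics/c1.png

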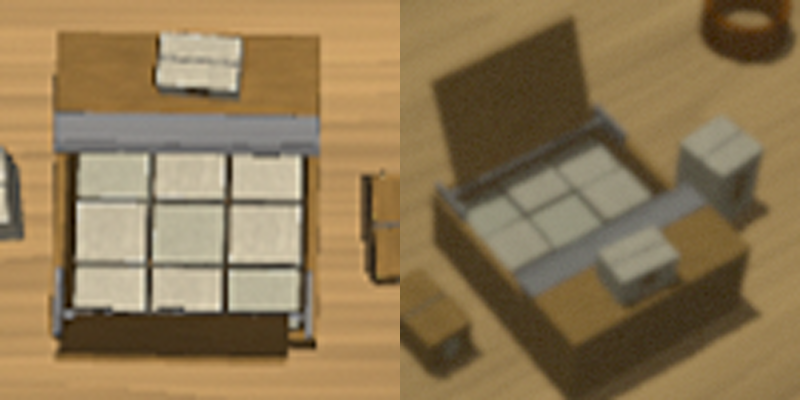

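```bash
cat > fit.py <<'E'
from cell import bot
import cv2,numpy as np
from scipy.optimize import least_squares
def proj(n,P):
    c=bot.camera_model(n);f=210/np.tan(np.radians(c["vertical_fov"]/2))
    K=np.array([[f,0,c["cx"]],[0,f,c["cy"]],[0,0,1]])
    return cv2.projectPoints(np.array(P,float),c["rvec"],c["tvec"],K,c["dist_coeffs"])[0][:,0]
def toW(p,P):
    P=np.array(P,float);c,s=np.cos(p[2]),np.sin(p[2])
    return P@np.array([[c,s,0],[-s,c,0],[0,0,1]])+[p[0],p[1],0]
E
python3 - <<'E'
from fit import *
T=np.array([[57,33],[319,36],[53,150],[320,153],[57,355],[287,353]])/4+[190,138]-.375
S=np.array([[745,245],[572,345],[573,18],[433,83]]); S=(S-[400,0])*.325+[265,128]-.34
def res(p):
    e=[-.1+.12*np.cos(p[3]),.081+.12*np.sin(p[3])]
    F=[[e[0],.08,e[1]],[e[0],-.08,e[1]]]; D=[[.115,.1,.094],[.115,-.1,.094]]; L=[[.022,.1,.097],[.022,-.1,.097]]
    return np.r_[proj("top",toW(p,D+L+F))-T, proj("scene",toW(p,D+F))-S].ravel()
r=least_squares(res,[.6,.1,0,1.8],loss="soft_l1");p=r.x
print(p.round(4));print(res(p).reshape(-1,2).round(1).tolist())
for nm,P in dict(hinge=[-.1,0,.081],lip=[.03,0,.09],edge=[-.1+.12*np.cos(p[3]),0,.081+.12*np.sin(p[3])]).items(): print(nm,toW(p,[P]).round(3))
from scipy.spatial.transform import Rotation as R
print(R.from_quat(bot.observe()["tool_rot"]).as_matrix().round(3))
E
```

```text
[ 0.6312  0.0953 -0.0097  1.8915]
[[-0.2, -0.1], [0.3, -0.2], [-0.2, 0.5], [-0.2, 0.4], [-0.3, -1.0], [0.3, 0.0], [1.0, 0.3], [-0.1, 0.0], [-0.3, -0.8], [-0.8, -0.0]]
hinge [[0.531 0.096 0.081]]
lip [[0.661 0.095 0.09 ]]
edge [[0.493 0.097 0.195]]
[[ 0.284 -0.959 -0.   ]
 [-0.959 -0.284  0.001]
 [-0.001  0.    -1.   ]]
```

Request:
play_rows:
  steps:
    - [[-20,-15,0],2]
    - [[-50,-38,0],5]
    - [[-85,-64,0],9]
    - [[-593,-450,0],17]
    - [[-593,-450,0],17]
    - [[-593,-450,0],17]
    - [[-593,-450,0],17]
    - [[-593,-450,0],17]
    - [[-593,-450,0],17]
    - [[-593,-450,0],17]
    - [[-593,-450,0],17]
    - [[-593,-450,0],17]
    - [[-593,-450,0],17]
    - [[-593,-450,0],17]
    - [[-593,-450,0],17]
    - [[-593,-450,0],17]
    - [[-593,-450,0],17]
    - [[-593,-450,0],17]
    - [[-593,-450,0],17]
    - [[-593,-450,0],17]
  hand: 0
  squeeze: 20

```text
t: 1.87
tool_pos: [0.4414, 0.1017, 0.2269]
tool_rot: [-0.706, 0.708, 0.001, 0.001]
contact_force: [-0.1, 0.6, 0.5]
grip_width: 0.002
```

Request:
play_rows:
  steps:
    - [[0,0,25],0]
    - [[0,0,55],0]
    - [[0,0,77],0]
    - [[0,-10,77],0]
    - [[0,-20,77],0]
    - [[0,-28,77],0]
    - [[0,-34,77],0]
    - [[0,-40,77],0]
    - [[0,-45,77],0]
    - [[0,-50,77],0]
    - [[0,-55,77],0]
    - [[0,-60,77],0]
    - [[0,-65,77],0]
    - [[0,-70,77],0]
    - [[0,-75,77],0]
    - [[0,-80,77],0]
    - [[0,-85,77],0]
    - [[0,-89,77],0]
    - [[0,-89,77],0]

```text
t: 3.45
tool_pos: [0.5305, 0.0961, 0.1496]
tool_rot: [-0.704, 0.71, -0.0, 0.0]
contact_force: [0.6, 0.4, 0.3]
grip_width: 0.009
```

Run:
```python
from cell import bot
import cv2,numpy as np
a=bot.get_image("top")[138:238,190:290,::-1]; b=bot.get_image("scene")[98:258,255:415,::-1]
o=np.hstack([cv2.resize(a,(400,400),interpolation=cv2.INTER_CUBIC),cv2.resize(b,(400,400),interpolation=cv2.INTER_CUBIC)])
cv2.imwrite("pics/c2.png",o);print(bot.observe()["contact_force"],bot.observe()["tool_pos"])
```

```text
[0.47474222 0.43108665 0.08686598] [0.52969674 0.09625793 0.14962661]
```

View pics/c2.png

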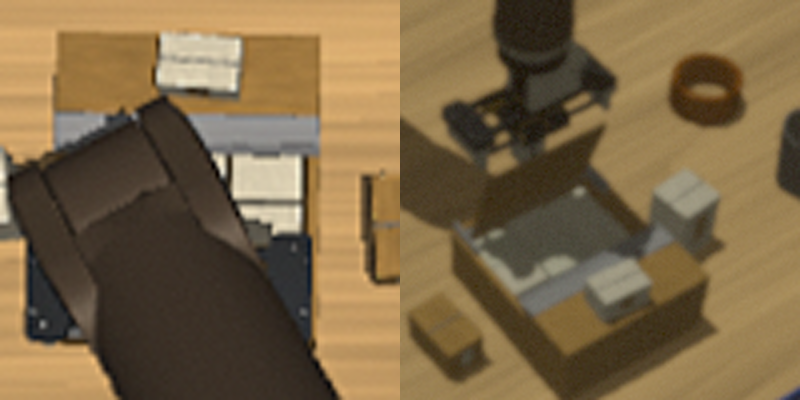

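The flap now leans forward in front of the shut fingers, in the scene half near (540,185). The box and cartons haven't moved. Next I follow the arc down.

Request:
play_rows:
  steps:
    - [[0,-3,4],0]
    - [[0,-6,8],0]
    - [[0,-11,10],0]
    - [[0,-16,12],0]
    - [[0,-21,14],0]
    - [[0,-26,17],0]
    - [[0,-30,20],0]
    - [[0,-34,23],0]
    - [[0,-38,27],0]
    - [[0,-42,31],0]
    - [[0,-45,35],0]
    - [[0,-48,40],0]
    - [[0,-50,45],0]
    - [[0,-52,50],0]
    - [[0,-53,54],0]
    - [[0,-54,58],0]
    - [[0,-54,61],0]
    - [[0,-54,63],0]
    - [[0,-54,64],0]
    - [[0,-54,64],0]

```text
t: 5.22
tool_pos: [0.5837, 0.0957, 0.0857]
tool_rot: [-0.704, 0.71, -0.0, 0.0]
contact_force: [0.6, 0.1, -0.2]
grip_width: 0.006
```

Run:
```python
from cell import bot
import cv2,numpy as np
a=bot.get_image("top")[138:238,190:290,::-1]; b=bot.get_image("scene")[128:248,265:385,::-1]
o=np.hstack([cv2.resize(a,(200,200),interpolation=cv2.INTER_CUBIC),cv2.resize(b,(600,600),interpolation=cv2.INTER_CUBIC)[:600]][::-1][:1])
cv2.imwrite("pics/c3.png",o);print(bot.observe()["contact_force"],bot.observe()["tool_pos"])
```

```text
[0.48639696 0.18967399 0.95008702] [0.5836349  0.09576263 0.08587652]
```

View pics/c3.png

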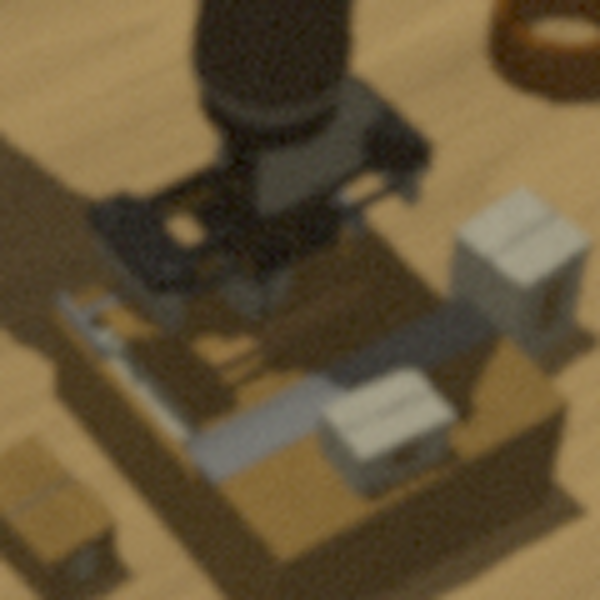

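The flap is nearly flat, with the ridge at about (260,355) just ahead of the fingertips. The lip runs from (200,460) to (480,320). Next I press.

Request:
play_rows:
  steps:
    - [[0,0,1],0]
    - [[0,0,2],0]
    - [[0,0,3],0]
    - [[0,0,4],0]
    - [[0,0,4],0]
    - [[0,0,4],0]

```text
t: 5.82
tool_pos: [0.5845, 0.0958, 0.0833]
tool_rot: [-0.704, 0.71, -0.001, 0.001]
contact_force: [-2.6, -2.3, 14.9]
grip_width: 0.005
```

Request:
play_rows:
  steps:
    - [[0,-3,0],0]
    - [[0,-6,0],0]
    - [[0,-9,0],0]
    - [[0,-12,0],0]
    - [[0,-15,0],0]
    - [[0,-18,0],0]
    - [[0,-21,0],0]
    - [[0,-24,0],0]
    - [[0,-27,0],0]
    - [[0,-30,0],0]
    - [[0,-32,0],0]
    - [[0,-34,0],0]
    - [[0,-34,0],0]

```text
t: 6.9
tool_pos: [0.6129, 0.0956, 0.0827]
tool_rot: [-0.704, 0.71, 0.002, -0.004]
contact_force: [-22.1, -2.7, 27.0]
grip_width: 0.002
```

Run:
```python
from cell import bot
import cv2,numpy as np
a=bot.get_image("top")[138:238,190:290,::-1]; b=bot.get_image("scene")[148:248,275:375,::-1]
o=np.hstack([cv2.resize(a,(300,300),interpolation=cv2.INTER_CUBIC),cv2.resize(b[:60],(500,300),interpolation=cv2.INTER_CUBIC)])
o=np.hstack([cv2.resize(a,(400,400),interpolation=cv2.INTER_CUBIC),cv2.resize(b,(400,400),interpolation=cv2.INTER_CUBIC)])
cv2.imwrite("pics/c4.png",o);print(bot.observe()["contact_force"],bot.observe()["tool_pos"])
```

```text
[-21.22611714  -2.34904823  27.39730719] [0.61282847 0.09558803 0.08264564]
```

View pics/c4.png

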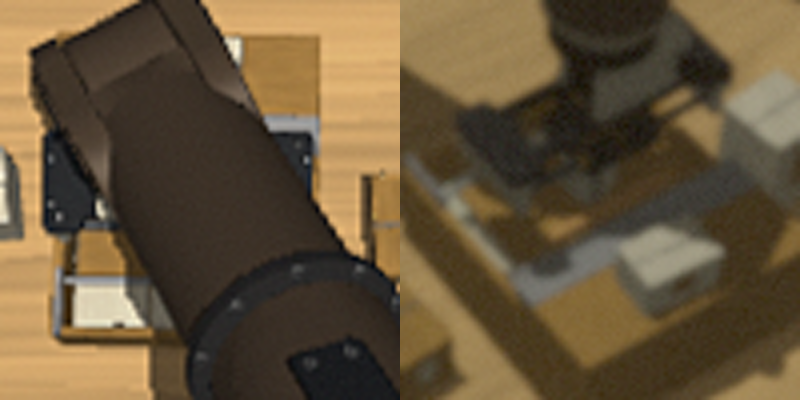

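Run:
```python
from fit import *
p=[.6312,.0953,-.0097]
for s in (0,.01,.015,.02,.026): print(s,((proj("top",toW(p,[[-.1+s,.07,.0835],[.115,-.1,.094]]))-[190,138]+.375)*4).round(1).tolist())
```

```text
0 [[90.3, 316.2], [320.3, 35.0]]
0.01 [[90.6, 302.9], [320.3, 35.0]]
0.015 [[90.8, 296.3], [320.3, 35.0]]
0.02 [[91.0, 289.7], [320.3, 35.0]]
0.026 [[91.2, 281.8], [320.3, 35.0]]
```

Top half: the flap's rear edge is at row 277 (0.026 predicts row 282), so the slide looks fully home. The deck corner at (319,37) hasn't moved. I'll release gently and check.

Request:
play_rows:
  steps:
    - [[0,0,-1.5],0]
    - [[0,1,-3],0]
    - [[0,3,-4.5],0]
    - [[0,4,-8],0]
    - [[0,5,-16],0]
    - [[0,6,-30],0]
    - [[0,6,-50],0]
    - [[0,6,-75],0]
    - [[0,6,-105],0]
    - [[0,20,-140],0]
    - [[0,55,-150],0]
    - [[0,95,-150],0]
    - [[0,135,-150],0]
    - [[0,175,-150],0]
    - [[100,190,-150],0]
    - [[200,190,-150],0]
    - [[200,190,-150],0]
    - [[200,190,-150],0]
    - [[200,190,-150],0]

```text
t: 8.58
tool_pos: [0.4251, -0.1058, 0.2325]
tool_rot: [-0.703, 0.711, -0.001, -0.0]
contact_force: [1.2, 0.2, 0.4]
grip_width: 0.006
```

Run:
```python
from cell import bot
import cv2,numpy as np
a=bot.get_image("top")[138:238,190:290,::-1]; b=bot.get_image("scene")[148:248,275:375,::-1]
o=np.hstack([cv2.resize(a,(400,400),interpolation=cv2.INTER_CUBIC),cv2.resize(b,(400,400),interpolation=cv2.INTER_CUBIC)])
cv2.imwrite("pics/c5.png",o);print(bot.observe()["contact_force"],bot.observe()["tool_pos"])
```

```text
[-0.65187846  0.64781898 -0.31804811] [ 0.42490805 -0.10877643  0.2320568 ]
```

View pics/c5.png

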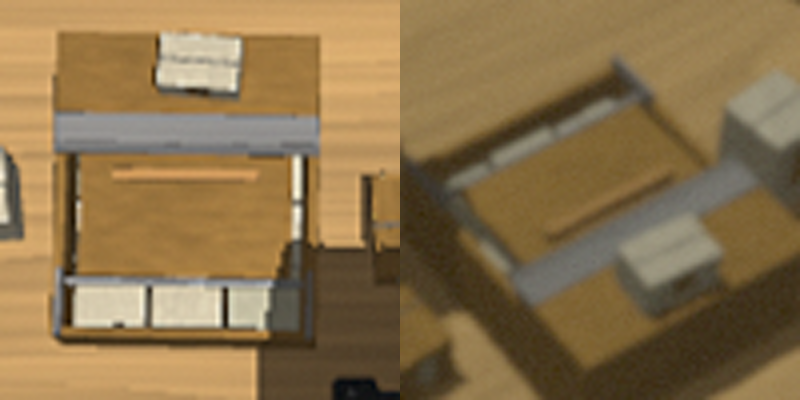

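The flap stays shut under the lip. In the top half the ridge is at row 175 (columns 112–257) and the pin rod at row 281. The box corners and deck carton are where they were. I'll check the slide numerically.

Run:
```python
from fit import *
p=[.6312,.0953,-.0097]
for s in (.02,.023,.026): print(s,((proj("top",toW(p,[[-.1+s,.07,.081],[-.1+s,-.05,.084],[-.02+s,0,.0935],[-.024+s,0,.0935],[-.016+s,0,.0935]]))-[190,138]+.375)*4)[:,1].round(1).tolist())
```

```text
0.02 [290.1, 291.0, 183.0, 188.3, 177.8]
0.023 [286.2, 287.1, 179.1, 184.3, 173.8]
0.026 [282.2, 283.1, 175.1, 180.4, 169.9]
```

```bash
python3 -c "
from cell import bot
print(bot.finish_job())"
```

```text
the job is handed in; nothing more can be done
None
```

The box is shut: I pushed the flap over with the closed fingertips, pressed it flat and slid it under the steel lip. I then backed the arm clear and handed the job in at about 8.7 s of the 42 s allowed.

- **Tuck:** in the last pictures the flap lies flat and stays down untouched. The ridge is at row 175 and the pin at row 281. A slide of 0.026 m (fully home) predicts rows 175 and 282–283, so both agree to within about 1.5 mm.
- **Forces:** the wrist force reached about 15 N pressing down. At the stop it was 27 N down and 22 N along the push.
- **Surroundings:** the box corners and deck carton were at the same pixels as at the start. The parts of the two neighbouring cartons in that view were too. I did not photograph the other bench items again, but the arm stayed well clear of them.
- **One mismatch:** the fingertip position alone suggested a slide of only about 15 mm at the stop. I trusted the pictures, since the finger probably dragged the flap by friction instead of pushing on the ridge.

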